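Swap the facing board of the tenoning jig for the one behind the screw jars

TASK

The dark, notched facing board in the tenoning jig is used up and is to be swapped for the pale fresh one that stands in the rack behind the screw jars. First clear both jars off the rack and stand them upright on the plywood sheet; then pull the dark board out of the jig and slide it down into the rack's empty board slot, and slide the pale board down into the jig's guides, both fully home. Finish by standing each jar back upright in the bay it came from, as near as you can to the very spot, and leave the tape measure, sanding block and hand plane as they are; tip nothing over.

Things in the scene. Friction and masses are not known exactly. Their poses are not given: they have to be found in the camera images.
- jar_dark_lid: Glass jar of grey steel screws, dark brown lid: loose, round, 62 mm across, 92 mm tall, about 0.4 kg. Origin: centre of its underside, z up. Starts in one of the rack's two jar bays; the jars change bays from start to start. Grasp it round the body from above, 40 to 75 mm above its underside, fingers closing along the rack's y.
- jar_bright_lid: Glass jar of yellow brass screws, bright tin lid: loose, same size, origin and grasp as the other jar. Starts in the other jar bay.
- fresh_board: Fresh facing board: pale clean wood, loose, 12 mm thick (its x), 70 mm wide (y), 100 mm tall (z), 70 g. Origin: middle of its lower edge. Starts upright in the rack's +y board slot, about 10 mm behind a jar, so no room for a finger until that jar is gone. Grasp it from above across the 12 mm, mid width, in its top 30 mm.
- spent_board: Spent facing board: dark brown, scored, with narrow saw notches in both ends 25 mm either side of the middle; loose; same size, weight, origin, axes and grasp as the fresh one (its middle 40 mm is whole). Starts upright and fully home in the jig.
- jar_rack: Wooden rack, fixed; origin under its middle, on the table; x to its back, y along it. Base 112x178 mm, top z=8 mm. Jar bays: centres x=-13, y=+45 and -45, floor z=8; strip at y=0 and front lip reach z=20. Board slots: centres x=34, y=+45 (fresh board) and -45 (empty), upright U guides, slot 16x74 mm, straight to z=54, flared mouth to z=64. A board at home: lower edge z=8, top z=108.
- tenon_jig: Tenoning jig of plywood, fixed; origin on the table under the middle of its board slot; x to its back, y along the slot. Two upright aluminium U guides at y=+37 and -37 mm, slot 16x74 mm, straight to z=72, flared mouth to z=82. Stops at z=6: a board at home has its lower edge at z=6, top z=106. Behind it a panel up to z=62, foot and black knob to x=74. It and the rack swap places.
- plywood_sheet: Plain plywood sheet over the open-web left wing of the saw table, fixed, 303 (x) x 365 (y) x 9 mm. Origin: centre of its underside, top z=9 mm; x to the saw blade, y along the cut, to the left. The side area for the jars; the strip x=+85 to +135, y=0 to +150 mm is always free and in easy reach.
- tape_measure: Yellow pocket tape measure, 33x94x63 mm, loose, near the right end of the plywood sheet; a bystander, leave it alone. Origin: centre of its underside.
- sanding_block: Cork and red-paper sanding block, 66x110x32 mm, loose, on the near right of the saw table; a bystander, leave it alone. Origin: centre of its underside.
- block_plane: Small blue hand plane, 48x170x59 mm, loose, on the far left of the saw table beyond the mitre gauge; a bystander, leave it alone. Origin: centre of its underside.

How it is judged (in metres and radians):
On the way, in this order (a step that is already met when the one before it is completed fails the run):
1. both jars stand upright and released on the plywood sheet (x of jar_dark_lid in the frame of plywood_sheet between -0.145 and 0.145 m and y of jar_dark_lid in the frame of plywood_sheet between -0.176 and 0.176 m and z of jar_dark_lid in the frame of plywood_sheet between 0.004 and 0.014 m and angle between each of jar_dark_lid, jar_bright_lid's own z axis and vertical below 0.1 rad and linear speed of each of jar_dark_lid, jar_bright_lid below 0.02 m/s and angular speed of each of jar_dark_lid, jar_bright_lid below 0.2 rad/s and contact force between the fingers and jar_dark_lid below 0.1 N and x of jar_bright_lid in the frame of plywood_sheet between -0.145 and 0.145 m and y of jar_bright_lid in the frame of plywood_sheet between -0.176 and 0.176 m and z of jar_bright_lid in the frame of plywood_sheet between 0.004 and 0.014 m and contact force between the fingers and jar_bright_lid below 0.1 N), for 0.2 s.
2. the spent board is fully home in the rack's -y slot and the fresh board fully home in the jig, both released (x of spent_board in the frame of jar_rack between 0.028 and 0.04 m and y of spent_board in the frame of jar_rack between -0.053 and -0.037 m and z of spent_board in the frame of jar_rack between 0.004 and 0.012 m and angle between each of spent_board, fresh_board's own z axis and vertical below 0.12 rad and angle between the y axis of spent_board and the y axis of jar_rack, either way round below 0.2 rad and linear speed of each of spent_board, fresh_board below 0.02 m/s and angular speed of each of spent_board, fresh_board below 0.2 rad/s and contact force between the fingers and spent_board below 0.1 N and x of fresh_board in the frame of tenon_jig between -0.006 and 0.006 m and y of fresh_board in the frame of tenon_jig between -0.008 and 0.008 m and z of fresh_board in the frame of tenon_jig between 0.002 and 0.01 m and angle between the y axis of fresh_board and the y axis of tenon_jig, either way round below 0.2 rad and contact force between the fingers and fresh_board below 0.1 N), for 0.2 s.
At the end, for the whole second after the job is handed in: Spent board in the rack's -y slot, fresh board in the jig, both upright and fully home (lower edge within 4 mm of its seat, 6 mm across, 8 mm along the slot); each jar upright (0.1 rad) within 15 mm of where it stood at the start; all four released and at rest (all of step 2 and distance of each of jar_dark_lid, jar_bright_lid from where it was at the start of the episode below 0.015 m and angle between each of jar_dark_lid, jar_bright_lid's own z axis and vertical below 0.1 rad and linear speed of each of jar_dark_lid, jar_bright_lid below 0.02 m/s and angular speed of each of jar_dark_lid, jar_bright_lid below 0.2 rad/s and contact force between the fingers and jar_dark_lid below 0.1 N and contact force between the fingers and jar_bright_lid below 0.1 N); the robot touches nothing.
It fails at once if the tape measure is pushed more than 25 mm (distance of tape_measure from where it was at the start of the episode above 0.025 m).
It fails at once if the sanding block is pushed more than 25 mm (distance of sanding_block from where it was at the start of the episode above 0.025 m).
It fails at once if the block plane is pushed more than 25 mm (distance of block_plane from where it was at the start of the episode above 0.025 m).
It fails at once if a jar is tipped over (angle between any of jar_dark_lid, jar_bright_lid's own z axis and vertical above 0.7 rad).
It also fails if it takes over 136 s, if anything falls off the work surface, if the arm or the gripper's body presses on something with over 40 N, if the wrist force passes 120 N, or if a joint passes its speed limit or range.

ROBOT

A 6-joint arm with a two-finger parallel gripper is mounted at the origin on a cart in front of the work surface, level with it; the furniture and walls round the work are solid. World frame = base frame: x ahead of the robot, y to its left, z up, the work surface at z = 0. Lengths are in m, angles in degrees, forces in N, time in s.
With the tool pointing down it reaches from about 0.425 to 1.125 m from the base axis. Payload 14.9 kg.
Tool frame: the origin (TCP) lies on the mounting face of the last link; the fingertips stand 191 mm ahead of it and the grasp point (between the pads) lies bot.tcp_to_grasp ahead of it (bot.tcp_to_grasp is the distance from the TCP to the grasp point, in m); z points along the fingers, y is the line along which they close (so a half turn about z gives the same grasp; the last joint's range is limited). The gripper opens to 91 mm and grips with 3 to 60 N. Pads are 32 mm wide; open, the fingers measure 118 mm over their backs; the gripper's body (76 mm by 178 mm) begins 60 mm behind the grasp point.
Start: joints at [70.858, 21.709, 99.362, -0, 58.929, -1.908], TCP at [0.207, 0.669, 0.405] pointing down, gripper open.
Joint ranges: [-158.91, 158.91], [-42.39, 125.64], [0.06, 152.35], [-60.88, 240.88], [17.5, 164.5], [-176.32, 176.32]. Speed limits (degrees/s): [108.29, 108.29, 136.94, 180, 180, 180].

INTERFACE

Orientations are given as a 3x3 rotation matrix whose columns are the frame's x, y, z axes.
In Python, from cell import bot gives the robot as it stands.
- The arm moves only by the shell command python3 drive.py FILE [OPENING] [FORCE], which reads ROWS from the file FILE. ROWS is a JSON list of rows, 1 to 8 of them, each an object with the fields d (a list: dx, dy, dz in m), spin (a turn about the tool's z in degrees); a field left out counts as zero; each row shifts and turns the commanded pose from where the row before left it, along the tool's axes as they then stand; what a row does not reach is not made up. A row lasts 1/10 s, in which the tool goes at most 0.05 m and 8.59 degrees, less where a joint would pass 70% of its speed; a pose out of reach is approached as far as the arm can. OPENING is the finger opening in m, set as the command begins (- or left out keeps the last). The fingers move at their own pace and stop on an object; FORCE is the grip in N (left out, the last holds). Time passes only in rows, so rows that do not move let the fingers close. It prints the time, the measured TCP pose, the force, the opening and the grip force at its end. Input that does not fit is refused with a message, and nothing moves.
- bot.state(): the state, without advancing time (a new reading comes with each control period).
- bot.get_image(name): name is "scene" or "top" or "wrist"; returns a dict with "pixels" (400x640x3 uint8, red, green, blue), "camera_matrix" (3x3 intrinsics, pixels), "D" ([k1, k2, p1, p2, k3] as OpenCV has them; the pictures are not rectified), "R" (3x3) and "t" (3): a world point X has camera coordinates R X + t. Camera axes: x right, y down, z forward; pixel columns grow to the right and rows downward; lengths in m; the calibration is good to about 2 mm. A picture is of the moment at which its call begins. There is no depth.
- bot.finish_job(): hands the job in; it is judged then, once.
The state is a dict: "clock": time; "joint_pos": joint angles; "joint_velocities": joint speeds; "effort": joint torques, N m; "tool_pos": TCP position; "ee_rot": TCP orientation; "ft_force": force on the tool from outside, world axes, zero at the start; "moment": the same for the moment, N m; "width": finger opening in m; "finger_force": force on a finger pad.
Only numpy, scipy, OpenCV 4.12 (cv2) and the standard library are available. Lean on these libraries where they do the work, as an engineer would, in place of code of your own. Each camera call takes 0.05 s, during which the arm holds its last target. There are 200 camera calls.

## Working session

There is one attempt and no reset: what is moved stays moved. The work goes in short steps, Python scripts to look and compute and a shell command to move; the robot and the scene stay as the last step left them, time stands still between calls to the robot, and variables do not carry over. Pictures are saved under pics/ and viewed, at most 17 in all, crops included, and the job is handed in when it is done.

```bash
ls; mkdir -p pics; python3 - <<'E'
from cell import bot
import cv2
print(bot.tcp_to_grasp, bot.state())
for n in ["scene","top","wrist"]:
    im=bot.get_image(n); cv2.imwrite(f"pics/{n}0.png",im["pixels"][:,:,::-1])
    print(n,im["camera_matrix"],im["D"],im["R"],im["t"])
E
```

```text
cell.py
drive.py
pics
0.172 {'clock': 0.0, 'joint_pos': array([ 7.08580694e+01,  2.17380160e+01,  9.93954127e+01, -6.97664453e-04,
        5.89278969e+01, -1.90973612e+00]), 'joint_velocities': array([ 0.04810713, -0.02416848, -0.02382384, -0.02163731, -0.01091386,
        0.03227759]), 'effort': array([-7.08057822e-03, -7.63761663e+01, -4.34353137e+01,  6.47588773e-02,
        4.25436348e-02, -1.13881026e-04]), 'tool_pos': array([0.20733705, 0.66839328, 0.40409593]), 'ee_rot': array([[-9.55113912e-01,  2.96238584e-01, -3.41119563e-04],
       [ 2.96238780e-01,  9.55113373e-01, -1.01457375e-03],
       [ 2.52519654e-05, -1.07008635e-03, -9.99999427e-01]]), 'ft_force': array([-0.05926234, -0.33407432,  0.63962967]), 'moment': array([-0.01621624, -0.06595895,  0.03724749]), 'finger_force': 0.0, 'width': 0.09129920785390988}
scene [[452.03412943   0.         324.26895858]
 [  0.         452.03412943 196.67755463]
 [  0.           0.           1.        ]] [-0.1284748  0.         0.         0.         0.       ] [[ 0.44692353 -0.89448244  0.01266988]
 [-0.58332626 -0.30213531 -0.75395274]
 [ 0.6782255   0.32956855 -0.65680647]] [-0.38708397  0.26593352  0.8733592 ]
top [[378.27532143   0.         310.9782639 ]
 [  0.         378.27532143 199.39034195]
 [  0.           0.           1.        ]] [-0.02487216  0.          0.          0.          0.        ] [[ 0.0217598  -0.9988825  -0.04195536]
 [-0.98776192 -0.01499683 -0.15524652]
 [ 0.15444384  0.04482004 -0.98698443]] [-0.14960574  0.48153003  0.84143479]
wrist [[334.20924469   0.         322.6126398 ]
 [  0.         334.20924469 198.62993949]
 [  0.           0.           1.        ]] [-0.02577362  0.          0.          0.          0.        ] [[ 0.29612123  0.95514883 -0.00170929]
 [ 0.9196011  -0.2846159   0.27079071]
 [ 0.25815894 -0.08175875 -0.96263673]] [-0.69992636 -0.03004453  0.39173133]
```
View pics/scene0.png

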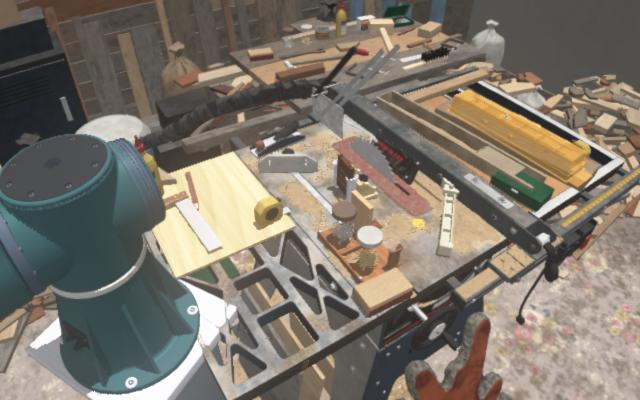

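View pics/top0.png

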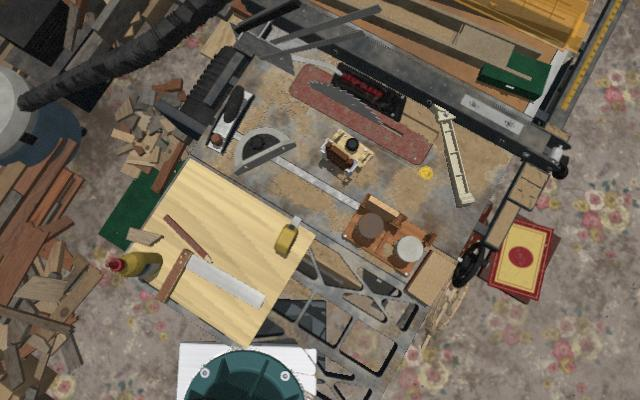

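View pics/wrist0.png

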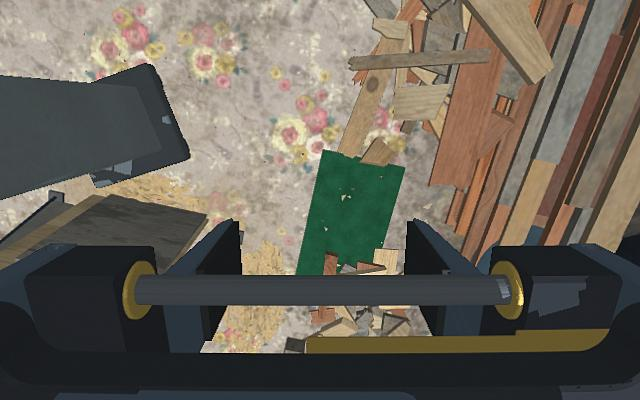

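The top view shows the dark-lid jar at about (371,226), the bright-lid jar at (410,248), the jig with the dark board at (347,152), the rack around (385,232), and the plywood centred near (222,252). The tape is at (286,238). I'll write helpers and get rough positions, then use the wrist camera.

```bash
cat > h.py <<'E'
import numpy as np, cv2
from cell import bot
def shot(n,name):
    im=bot.get_image(n); cv2.imwrite(f"pics/{name}.png",im["pixels"][:,:,::-1])
    np.savez(f"pics/{name}.npz",**{k:np.array(v) for k,v in im.items()}); return im
def load(name): return dict(np.load(f"pics/{name}.npz"))
def rays(im,px):
    p=cv2.undistortPoints(np.array(px,float).reshape(-1,1,2),im["camera_matrix"],im["D"]).reshape(-1,2)
    d=np.c_[p,np.ones(len(p))]@im["R"]; return -im["R"].T@im["t"],d
def onz(im,px,z):
    c,d=rays(im,px); return c+d*((z-c[2])/d[:,2])[:,None]
def proj(im,X):
    return cv2.projectPoints(np.array(X,float).reshape(-1,1,3),cv2.Rodrigues(im["R"])[0],im["t"],im["camera_matrix"],im["D"])[0].reshape(-1,2)
def tri(obs): # [(im,(u,v)),...]
    A=np.zeros((3,3));b=np.zeros(3);L=[]
    for im,p in obs:
        c,d=rays(im,[p]);d=d[0]/np.linalg.norm(d[0]);P=np.eye(3)-np.outer(d,d);A+=P;b+=P@c;L.append((c,d))
    X=np.linalg.solve(A,b);return X,[round(1e3*np.linalg.norm((np.eye(3)-np.outer(d,d))@(X-c)),1) for c,d in L]
def crop(name,box,k,out):
    a=cv2.imread(f"pics/{name}.png");x0,y0,x1,y1=box
    cv2.imwrite(f"pics/{out}.png",cv2.resize(a[y0:y1,x0:x1],None,fx=k,fy=k,interpolation=cv2.INTER_CUBIC))
def tool(target,yaw=None):
    "shift (m, tool axes) from the present pose to a grasp point; turn so tool y lies along yaw (deg, mod 180)"
    s=bot.state();R=s["ee_rot"];g=s["tool_pos"]+R[:,2]*bot.tcp_to_grasp
    print("grasp pt",g.round(4),"tool-axes shift",(R.T@(np.array(target)-g)).round(4))
    if yaw is not None:
        cur=np.degrees(np.arctan2(R[1,1],R[0,1]));print("tool y yaw",cur.round(2),"turn (tool z)",-((yaw-cur+90)%180-90),"j6",s["joint_pos"][5].round(1))
E
python3 - <<'E'
from h import *
for n in ["scene","top","wrist"]: shot(n,n+"0")
t=load("top0")
print(onz(t,[(371,226),(410,248)],.1)[:, :2].round(3)); print(onz(t,[(347,152)],.1).round(3))
c=onz(t,[(191,157),(314,237),(250,347),(128,260)],.009);print(c.round(3),c.mean(0))
crop("top0",(310,115,450,290),4,"top0c")
crop("scene0",(310,140,430,300),5,"scene0c")
cv2.imwrite("pics/c0.png",np.hstack([cv2.resize(cv2.imread("pics/top0c.png"),(400,500)),cv2.resize(cv2.imread("pics/scene0c.png"),(375,500))]))
E
```

```text
[[ 0.419 -0.271]
 [ 0.375 -0.352]]
[[ 0.579 -0.22   0.1  ]]
[[ 0.59   0.159  0.009]
 [ 0.399 -0.149  0.009]
 [ 0.147 -0.008  0.009]
 [ 0.335  0.295  0.009]] [0.36764352 0.07419286 0.009     ]
```

View pics/c0.png

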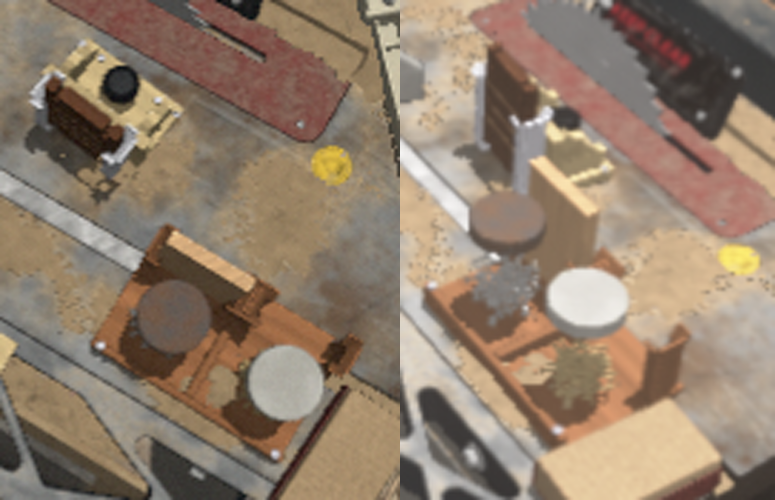

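The crop shows the dark-lid jar in the +y bay in front of the pale board and the bright-lid jar in the -y bay in front of the empty slot. The jig stands behind, with its knob facing the blade. I'll move the wrist camera over the rack.

```bash
python3 - <<'E'
from h import *
w=load("wrist0");s=bot.state();R=s["ee_rot"]
print("cam in tool",R.T@(-w["R"].T@w["t"]-s["tool_pos"]),"axis",R.T@w["R"][2])
E
echo '[{"d":[-0.04, -0.025, 0]}, {"d":[-0.04, -0.025, 0]}, {"d":[-0.04, -0.025, 0]}, {"d":[-0.04, -0.025, 0]}, {"d":[-0.04, -0.025, 0]}, {"d":[-0.04, -0.025, 0]}, {"d":[-0.04, -0.025, 0]}, {"d":[-0.04, -0.025, 0]}]' > rows.txt && python3 drive.py rows.txt
```

```text
cam in tool [0.07728906 0.00073074 0.02020493] axis [-2.70767060e-01 -7.83770709e-04  9.62644579e-01]
clock: 1.1
tool_pos: [0.4547, 0.3811, 0.4049]
ee_rot: [[-0.955, 0.296, 0.0], [0.296, 0.955, 0.0], [-0.0, 0.0, -1.0]]
ft_force: [0.1, 0.2, -0.1]
width: 0.091
finger_force: 0.0
```

```bash
echo '[{"d":[-0.014, -0.044, 0]}, {"d":[-0.014, -0.044, 0]}, {"d":[-0.014, -0.044, 0]}, {"d":[-0.014, -0.044, 0]}, {"d":[-0.014, -0.044, 0]}, {"d":[-0.014, -0.044, 0]}, {"d":[-0.014, -0.044, 0]}]' > rows.txt && python3 drive.py rows.txt 0.078 >/dev/null
echo '[{"d":[-0.014, -0.044, 0]}, {"d":[-0.014, -0.044, 0]}, {"d":[-0.014, -0.044, 0]}, {"d":[-0.014, -0.044, 0]}, {"d":[-0.014, -0.044, 0]}, {"d":[-0.014, -0.044, 0], "spin":5.65}, {"d":[-0.014, -0.044, 0], "spin":5.65}, {}]' > rows.txt && python3 drive.py rows.txt 
python3 -c "
from h import *
shot('wrist','w1')"
```

```text
clock: 2.6
tool_pos: [0.4536, -0.2675, 0.405]
ee_rot: [[-0.875, 0.484, 0.001], [0.484, 0.875, -0.001], [-0.001, -0.001, -1.0]]
ft_force: [-0.2, -0.3, 0.1]
width: 0.0779
finger_force: 0.0
```

View pics/w1.png

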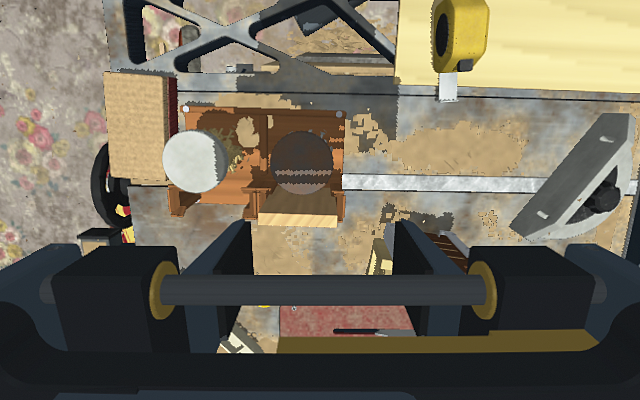

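The wrist view shows the bright lid centred near (195,161), the dark lid near (302,162), the rack's front lip along the row near v≈110, and the pale board top at (298,219). I'll take a second view, shifted sideways, for triangulation.

```bash
echo '[{"d":[-0.02, -0.04, 0]}, {"d":[-0.02, -0.04, 0]}, {"d":[-0.02, -0.04, 0]}, {}, {}]' > rows.txt && python3 drive.py rows.txt
python3 -c "
from h import *
shot('wrist','w2')
crop('w1',(150,90,360,240),3.6,'a');crop('w2',(240,20,450,170),3.6,'b')
a=cv2.imread('pics/a.png')[:, :];b=cv2.imread('pics/b.png');h=np.vstack([a,b]);print(h.shape);cv2.imwrite('pics/c1.png',cv2.resize(h,(420,600)));
for n in ('w1','w2'):
  im=load(n)['pixels'].astype(np.uint8); g=cv2.GaussianBlur(cv2.cvtColor(im,cv2.COLOR_RGB2GRAY),(3,3),0)
  print(n,np.round(cv2.HoughCircles(g,cv2.HOUGH_GRADIENT,1,40,param1=80,param2=18,minRadius=27,maxRadius=40)[0][:6],1).tolist())
"
```

```text
clock: 3.15
tool_pos: [0.4494, -0.3971, 0.4044]
ee_rot: [[-0.879, 0.478, -0.001], [0.478, 0.879, 0.001], [0.001, 0.0, -1.0]]
ft_force: [0.1, 1.1, 0.0]
width: 0.0781
finger_force: 0.0
(1080, 756, 3)
w1 [[194.5, 159.5, 32.70000076293945], [300.5, 162.5, 31.5]]
w2 [[326.5, 91.5, 33.79999923706055], [438.5, 92.5, 36.0], [173.5, 32.5, 31.600000381469727], [94.5, 172.5, 31.600000381469727], [145.5, 119.5, 38.29999923706055]]
```

View pics/w2.png

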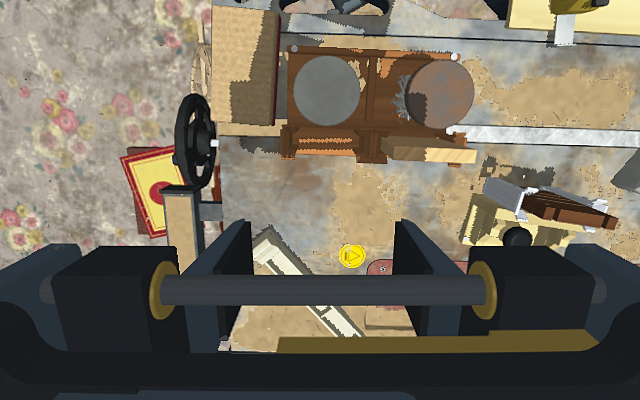

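```bash
python3 - <<'E'
from h import *
w1,w2,t=load("w1"),load("w2"),load("top0")
def tt(n,a,b,c=None):
    o=[(w1,a),(w2,b)]+([(t,c)] if c else []);X,e=tri(o);print(n,X.round(4),e);return X
B=tt("bright",(194.5,160.5),(326.5,91.5));tt("bright+top",(194.5,160.5),(326.5,91.5),(410.5,249))
D=tt("dark",(301.5,162.5),(440,94));tt("dark+top",(301.5,162.5),(440,94),(371.5,226.5))
s1=tt("dotL",(186,108.5),(294,48.5));s2=tt("dotR",(339.5,114),(455,57))
for a,b in((B,D),(s1,s2)):print(np.degrees(np.arctan2(*(b-a)[[1,0]])),np.linalg.norm(b-a))
# overlays to check
th=np.linspace(0,2*np.pi,90)
out=[]
for n,im,box in(("w1",w1,(150,90,360,250)),("w2",w2,(270,20,480,180))):
    a=cv2.imread(f"pics/{n}.png");x0,y0,x1,y1=box;k=3.6;a=cv2.resize(a[y0:y1,x0:x1],None,fx=k,fy=k,interpolation=cv2.INTER_CUBIC)
    for C in(B,D):
        P=np.c_[C[0]+.031*np.cos(th),C[1]+.031*np.sin(th),0*th+.1]
        for p in (proj(im,P)-[x0,y0]+.5)*k: cv2.circle(a,tuple(int(v) for v in p),1,(0,255,0),-1)
    out.append(a)
cv2.imwrite("pics/ov1.png",cv2.resize(np.vstack(out),None,fx=.52,fy=.52,interpolation=cv2.INTER_AREA))
cv2.imwrite("pics/ov1.png",cv2.resize(np.hstack(out),None,fx=.52,fy=.52,interpolation=cv2.INTER_AREA))
E
```

```text
bright [ 0.3732 -0.3516  0.0936] [np.float64(0.4), np.float64(0.4)]
bright+top [ 0.3731 -0.3525  0.0942] [np.float64(1.0), np.float64(0.9), np.float64(1.7)]
dark [ 0.42   -0.2698  0.0953] [np.float64(0.1), np.float64(0.1)]
dark+top [ 0.4191 -0.2709  0.0988] [np.float64(1.6), np.float64(0.5), np.float64(1.8)]
dotL [ 0.3191 -0.3587  0.0198] [np.float64(0.0), np.float64(0.0)]
dotR [ 0.4035 -0.2192  0.0223] [np.float64(0.4), np.float64(0.4)]
60.254960772173376 0.09433311206890756
58.84657158794376 0.16307517515123335
```

View pics/ov1.png

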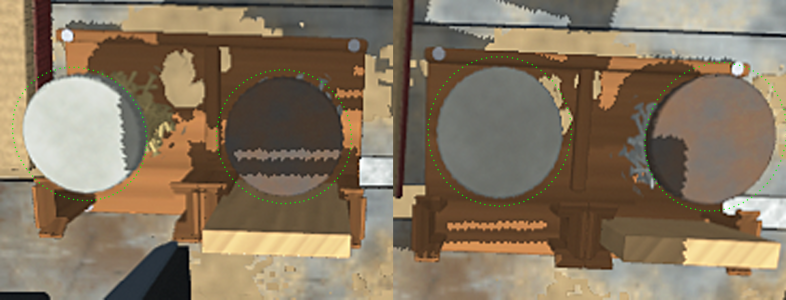

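The overlay shows the lids are a little smaller than 62 mm (my circles are outside them), with the bright lid's centre at about (194.9,158.9) in w1 and (327.2,91) in w2, and the dark at (300.6,162.1) and (440.9,95.9). I'll recompute and then get the shift to the bright jar first.

```bash
python3 - <<'E'
from h import *
w1,w2,t=load("w1"),load("w2"),load("top0")
J={}
for n,a,b,c in(("bright",(194.9,159.2),(327.2,91),(410.5,248.5)),("dark",(300.6,162.1),(440.9,95.5),(371.3,226.5))):
    print(n,*[v.round(4) if hasattr(v,'round') else v for v in tri([(w1,a),(w2,b)])],[onz(i,[p],.1)[0,:2].round(4) for i,p in((w1,a),(w2,b),(t,c))])
    J[n]=np.mean([onz(i,[p],.1)[0,:2] for i,p in((w1,a),(w2,b))],0)
d=J["dark"]-J["bright"];print(J,np.hypot(*d),np.degrees(np.arctan2(d[1],d[0])))
# board top edge front corners / back corners at .108
k=1.872
P1=[(150+x/k,90+y/k) for x,y in((203,254),(350,258))];P2=[(270+(780-393)/k,20+268/k)]
q=onz(w1,P1,.108);print(q.round(4),np.degrees(np.arctan2(*(q[1]-q[0])[[1,0]])),np.linalg.norm(q[1]-q[0]),onz(w2,P2,.108).round(4))
tool([*J["bright"],.2],59.5)
E
```

```text
bright [ 0.3728 -0.3509  0.0931] [np.float64(0.7), np.float64(0.7)] [array([ 0.3724, -0.348 ]), array([ 0.3737, -0.3512]), array([ 0.3738, -0.3529])]
dark [ 0.4202 -0.2701  0.0971] [np.float64(1.1), np.float64(1.1)] [array([ 0.4187, -0.2696]), array([ 0.4209, -0.271 ]), array([ 0.4182, -0.2719])]
{'bright': array([ 0.37303647, -0.34958436]), 'dark': array([ 0.4198113 , -0.27031724])} 0.092038905494193 59.45552310781066
[[ 0.4488 -0.3293  0.108 ]
 [ 0.484  -0.2696  0.108 ]] 59.46207473142555 0.06930029527675886 [[ 0.4843 -0.2684  0.108 ]]
grasp pt [ 0.4493 -0.3963  0.2324] tool-axes shift [0.0893 0.0047 0.0325]
tool y yaw 61.51 turn (tool z) 2.014892888597302 j6 -105.2
```

```bash
echo '[{"spin":2}, {"d":[0.045, 0.001, 0]}, {"d":[0.0445, 0.001, 0]}, {}, {}, {}]' > rows.txt && python3 drive.py rows.txt 0.078 15 | head -2
python3 - <<'E'
from h import *
tool([.3735,-.351,.068],59.5)
w=shot("wrist","w3")
crop("w3",(150,50,530,350),2,"w3c")
E
```

```text
clock: 3.8
tool_pos: [0.374, -0.3499, 0.4052]
grasp pt [ 0.3741 -0.3501  0.2332] tool-axes shift [ 0.0002 -0.0011  0.1652]
tool y yaw 59.54 turn (tool z) 0.03874621843084469 j6 -105.2
```

View pics/w3c.png

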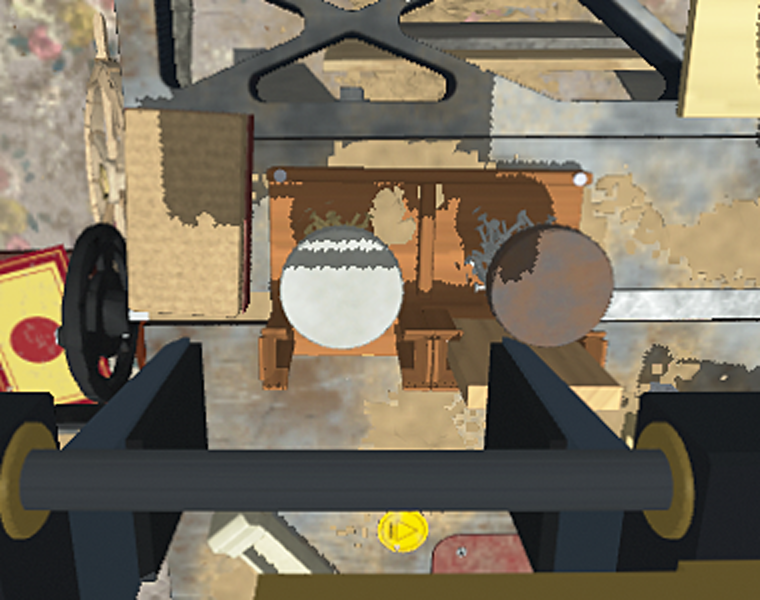

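Bright lid is centred at (320.5,193.5) between the fingers, and the dark lid at (425.5,193). I'll descend on the bright jar.

```bash
python3 -c "
from h import *
w=load('w3');print(onz(w,[(320.5,193.5),(425.5,193)],.1).round(4))
for a,b,c in(((194.9,159.2),(327.2,91),(320.5,193.5)),((300.6,162.1),(440.9,95.5),(425.5,193))):print(tri([(load('w1'),a),(load('w2'),b),(w,c)]))"
echo '[{"d":[0, -0.001, 0.042]}, {"d":[0, 0, 0.041]}, {"d":[0, 0, 0.041]}, {"d":[0, 0, 0.035]}, {"d":[0, 0, 0.006]}, {}, {}]' > rows.txt && python3 drive.py rows.txt 0.078
echo '[{}, {}, {}, {}, {}]' > rows.txt && python3 drive.py rows.txt 0.05 15
```

```text
[[ 0.3719 -0.3505  0.1   ]
 [ 0.4185 -0.2702  0.1   ]]
(array([ 0.37294501, -0.35098651,  0.09379654]), [np.float64(0.9), np.float64(0.6), np.float64(0.5)])
(array([ 0.42011824, -0.26994915,  0.09650326]), [np.float64(1.0), np.float64(1.3), np.float64(0.3)])
clock: 4.55
tool_pos: [0.3735, -0.3518, 0.2412]
ee_rot: [[-0.861, 0.508, 0.001], [0.508, 0.861, -0.001], [-0.002, -0.0, -1.0]]
ft_force: [-0.0, -0.5, 0.6]
width: 0.0782
finger_force: 0.0
clock: 5.05
tool_pos: [0.3731, -0.3516, 0.2408]
ee_rot: [[-0.861, 0.508, 0.001], [0.508, 0.861, -0.001], [-0.002, -0.001, -1.0]]
ft_force: [-2.2, 0.9, 11.3]
width: 0.0608
finger_force: 15.0
```

```bash
echo '[{"d":[0, 0, -0.02]}, {"d":[0, 0, -0.05]}, {"d":[0, 0, -0.05]}, {"d":[0.005, 0.02, 0]}, {"d":[0.01, 0.04, 0]}, {"d":[0.01, 0.04, 0]}, {"d":[0.01, 0.04, 0]}, {"d":[0.01, 0.04, 0]}]' > rows.txt && python3 drive.py rows.txt 0.05 20
echo '[{"d":[0.01, 0.04, 0]}, {"d":[0.01, 0.04, 0]}, {"d":[0.01, 0.04, 0]}, {"d":[0.01, 0.04, 0]}, {"d":[0.01, 0.04, 0]}, {"d":[0.01, 0.04, 0]}, {"d":[0.01, 0.04, 0]}, {"d":[0.005, 0.02, 0]}]' > rows.txt && python3 drive.py rows.txt
python3 -c "
from h import *
tool([.523,.135,.0775],59.5);t=shot('top','top1');shot('wrist','w4');shot('scene','scene1')
c=onz(load('top0'),[(191,157),(314,237),(250,347),(128,260)],.009);print(proj(t,[[.523,.135,.009],[.474,.048,.009]]))
a=cv2.imread('pics/top1.png')[120:300,120:440];b=cv2.imread('pics/w4.png')
cv2.imwrite('pics/c2.png',np.vstack([cv2.resize(a,(500,281)),cv2.resize(b,(500,312))]))"
```

```text
clock: 5.85
tool_pos: [0.4252, -0.1716, 0.3599]
ee_rot: [[-0.861, 0.508, 0.0], [0.508, 0.861, 0.0], [-0.0, 0.0, -1.0]]
ft_force: [1.2, -0.3, -5.3]
width: 0.0607
finger_force: 20.0
clock: 6.65
tool_pos: [0.5134, 0.1258, 0.3599]
ee_rot: [[-0.862, 0.507, 0.0], [0.507, 0.862, 0.0], [-0.0, 0.0, -1.0]]
ft_force: [0.0, 0.1, -4.2]
width: 0.0609
finger_force: 20.0
grasp pt [0.5135 0.1258 0.1879] tool-axes shift [-0.0035  0.0127  0.1104]
tool y yaw 59.56 turn (tool z) 0.05635865300358489 j6 -48.3
[[198.71953114 183.58874984]
 [232.89264531 204.05753176]]
```

View pics/c2.png

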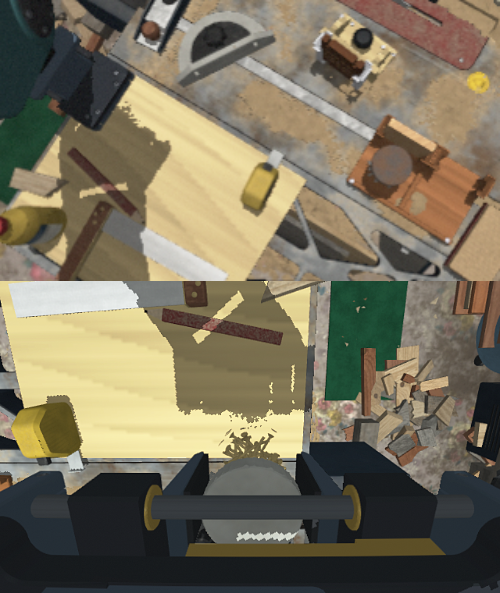

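The jar hangs in the fingers near the far left sheet corner. In the wrist view, the blade-side edge is at row ≈229 (column 230), and the +y end edge is at column ≈400. I'll check the sheet pose from these.

```bash
python3 - <<'E'
from h import *
w=load("w4")
e=onz(w,[(150,227),(230,229),(405,60),(395,180)],.009);print(e.round(4))
u=np.array([np.cos(np.radians(-30)),np.sin(np.radians(-30))]);v=np.array([-u[1],u[0]])
print("blade edge along u",e[:2,:2]@u,"y end along v",e[2:,:2]@v, "A",np.array([.523,.135])@u,np.array([.523,.135])@v)
c=onz(load('top0'),[(191,157),(314,237),(250,347),(128,260)],.009)[:,:2];print(c@u,c@v)
E
```

```text
[[ 0.4622 -0.0543  0.009 ]
 [ 0.5072  0.0181  0.009 ]
 [ 0.4516  0.2528  0.009 ]
 [ 0.5483  0.1927  0.009 ]]
blade edge along u [0.4274381  0.43017072] y end along v [0.44475464 0.44102331] A 0.3854312861792615 0.3784134295108992
[0.4310408  0.41980756 0.13146462 0.1428558 ] [0.43253265 0.07083487 0.06623765 0.42269348]
```

```bash
echo '[{"d":[0.002, 0.01, 0]}, {"d":[0, 0, 0.04]}, {"d":[0, 0, 0.04]}, {"d":[0, 0, 0.025]}, {"d":[0, 0, 0.008]}, {"d":[0, 0, 0.004]}, {}, {}]' > rows.txt && python3 drive.py rows.txt
echo '[{}, {}, {}, {}]' > rows.txt && python3 drive.py rows.txt 0.074
```

```text
clock: 7.6
tool_pos: [0.5171, 0.1329, 0.244]
ee_rot: [[-0.861, 0.508, 0.002], [0.508, 0.861, 0.0], [-0.001, 0.001, -1.0]]
ft_force: [-0.2, -0.1, -4.5]
width: 0.061
finger_force: 20.0
clock: 8.0
tool_pos: [0.5168, 0.1328, 0.2431]
ee_rot: [[-0.861, 0.508, 0.001], [0.508, 0.861, 0.0], [-0.001, 0.0, -1.0]]
ft_force: [0.0, -0.1, 0.1]
width: 0.0739
finger_force: 0.0
```

```bash
echo '[{"d":[0, 0, -0.04]}, {"d":[0, 0, -0.04]}, {"d":[0, 0, -0.04]}, {"d":[-0.012, -0.04, 0]}, {"d":[-0.012, -0.04, 0]}, {"d":[-0.012, -0.04, 0]}, {"d":[-0.012, -0.04, 0]}, {"d":[-0.012, -0.04, 0]}]' > rows.txt && python3 drive.py rows.txt 0.078 | head -2
echo '[{"d":[-0.012, -0.04, 0]}, {"d":[-0.012, -0.04, 0]}, {"d":[-0.012, -0.04, 0]}, {"d":[-0.012, -0.04, 0]}, {"d":[-0.013, -0.037, 0]}, {}, {}]' > rows.txt && python3 drive.py rows.txt |head -2
python3 -c "
from h import *
tool([.4195,-.2707,.069],59.5)"
```

```text
clock: 8.8
tool_pos: [0.466, -0.0714, 0.363]
clock: 9.5
tool_pos: [0.4189, -0.271, 0.3627]
grasp pt [ 0.4188 -0.271   0.1907] tool-axes shift [-0.0005  0.0006  0.1217]
tool y yaw 59.36 turn (tool z) -0.13870519706108553 j6 -95.0
```

```bash
echo '[{"d":[0, 0.0005, 0.042]}, {"d":[0, 0, 0.04]}, {"d":[0, 0, 0.034]}, {"d":[0, 0, 0.006]}, {}, {}]' > rows.txt && python3 drive.py rows.txt 0.078 |grep -v rot
echo '[{}, {}, {}, {}, {}]' > rows.txt && python3 drive.py rows.txt 0.05 20 | grep -v rot
echo '[{"d":[0, 0, -0.02]}, {"d":[0, 0, -0.05]}, {"d":[0, 0, -0.05]}, {"d":[0.005, 0.02, 0]}, {"d":[0.012, 0.04, 0]}, {"d":[0.012, 0.04, 0]}, {"d":[0.012, 0.04, 0]}, {"d":[0.012, 0.04, 0]}]' > rows.txt && python3 drive.py rows.txt| grep -v rot
python3 -c "
from h import *
g=np.array([.5168,.1328])-.1*np.array([.506,.862]);print(g);tool([*g,.0775],59.5)"
```

```text
clock: 10.1
tool_pos: [0.42, -0.2701, 0.2422]
ft_force: [0.9, -0.2, 0.4]
width: 0.0782
finger_force: 0.0
clock: 10.6
tool_pos: [0.4198, -0.2704, 0.2418]
ft_force: [-1.0, 4.2, 12.0]
width: 0.0608
finger_force: 20.0
clock: 11.4
tool_pos: [0.465, -0.0866, 0.361]
ft_force: [0.6, -0.9, -2.9]
width: 0.061
finger_force: 20.0
[0.4662 0.0466]
grasp pt [ 0.465  -0.0866  0.189 ] tool-axes shift [0.0668 0.1153 0.1115]
tool y yaw 59.44 turn (tool z) -0.06280666283765868 j6 -72.8
```

```bash
echo '[{"d":[0.022, 0.038, 0]}, {"d":[0.022, 0.038, 0]}, {"d":[0.0225, 0.039, 0]}, {"d":[0, 0, 0.04]}, {"d":[0, 0, 0.04]}, {"d":[0, 0, 0.025]}, {"d":[0, 0, 0.008]}, {"d":[0, 0, 0.004]}]' > rows.txt && python3 drive.py rows.txt | grep -v rot
echo '[{}, {}]' > rows.txt && python3 drive.py rows.txt | grep -v rot
echo '[{}, {}, {}, {}]' > rows.txt && python3 drive.py rows.txt 0.074|grep -v rot
echo '[{"d":[0, 0, -0.04]}, {"d":[0, 0, -0.04]}, {"d":[0, 0, -0.04]}, {"d":[0, 0, -0.04]}, {}]' > rows.txt && python3 drive.py rows.txt | grep -v rot
python3 -c "
from h import *
tool([.55,-.3,.2],-30.5)"
```

```text
clock: 12.2
tool_pos: [0.4663, 0.0445, 0.2435]
ft_force: [0.6, 0.0, -3.0]
width: 0.061
finger_force: 20.0
clock: 12.4
tool_pos: [0.4668, 0.0445, 0.2449]
ft_force: [0.2, -0.1, -3.7]
width: 0.061
finger_force: 20.0
clock: 12.8
tool_pos: [0.4665, 0.0446, 0.244]
ft_force: [1.0, 0.1, 0.1]
width: 0.0742
finger_force: 0.0
clock: 13.3
tool_pos: [0.4675, 0.0447, 0.4088]
ft_force: [0.8, 0.6, -0.3]
width: 0.0739
finger_force: 0.0
grasp pt [0.4688 0.0448 0.2368] tool-axes shift [-0.2448 -0.2559  0.0373]
tool y yaw 59.47 turn (tool z) 89.9708611301087 j6 -56.9
```

```bash
echo '[{"d":[-0.028, -0.0394, 0]}, {"d":[-0.028, -0.0394, 0]}, {"d":[-0.028, -0.0394, 0]}, {"d":[-0.028, -0.0394, 0]}, {"d":[-0.028, -0.0394, 0]}, {"d":[-0.028, -0.0394, 0]}, {"d":[-0.028, -0.0394, 0]}, {"d":[-0.028, -0.0394, 0]}]' > rows.txt && python3 drive.py rows.txt 0.04 |head -2
echo '[{"spin":8.5}, {"spin":8.5}, {"spin":8.5}, {"spin":8.5}, {"spin":8.5}, {"spin":8.5}, {"spin":8.5}, {"spin":8.5}]' > rows.txt && python3 drive.py rows.txt |head -1
echo '[{"spin":8.5}, {"spin":8.5}, {"spin":5}, {}, {}]' > rows.txt && python3 drive.py rows.txt
python3 -c "
from h import *
shot('wrist','w5')"
echo '[{"d":[-0.04, -0.035, 0]}, {"d":[-0.04, -0.035, 0]}, {}, {}, {}]' > rows.txt && python3 drive.py rows.txt |head -2
python3 -c "
from h import *
shot('wrist','w6');shot('top','top2')
a=cv2.imread('pics/w5.png')[0:300];b=cv2.imread('pics/w6.png')[0:300]
cv2.imwrite('pics/c3.png',np.vstack([a,b]))"
```

```text
clock: 14.1
tool_pos: [0.4987, -0.3427, 0.403]
clock: 14.9
clock: 15.4
tool_pos: [0.499, -0.3406, 0.4032]
ee_rot: [[0.506, 0.863, -0.001], [0.863, -0.506, 0.0], [0.0, -0.001, -1.0]]
ft_force: [-0.9, -0.0, -0.5]
width: 0.0401
finger_force: 0.0
clock: 15.95
tool_pos: [0.4047, -0.372, 0.4039]
```

View pics/c3.png

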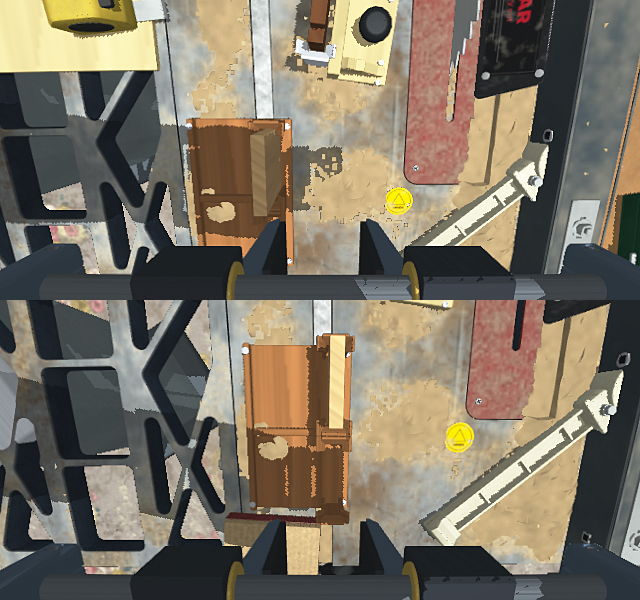

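The rack is empty of jars. The pale board's top runs along column ≈337 in the lower view (v 35–128), the empty slot is below it at (333,185), and the rack's top screws are at (246,50), (351,50) and (252,203). Now two nearer views of the jig.

```bash
echo '[{"d":[0.03, 0.03, 0]}, {"d":[0.03, 0.03, 0]}, {"d":[0.03, 0.03, 0]}, {"d":[0.03, 0, 0.02]}, {"d":[0, 0, 0.04]}, {}, {}]' > rows.txt && python3 drive.py rows.txt |head -2
python3 -c "
from h import *
shot('wrist','w7')"
echo '[{"d":[-0.01, -0.035, 0]}, {"d":[-0.01, -0.035, 0]}, {}, {}]' > rows.txt && python3 drive.py rows.txt |head -2
python3 -c "
from h import *
shot('wrist','w8')
J=[.58,-.22,.106]
o=[]
for n in ('w7','w8'):
  p=proj(load(n),[J])[0];print(p)
  x0,y0=int(max(0,p[0]-60)),int(max(0,p[1]-50));a=cv2.imread(f'pics/{n}.png')[y0:y0+100,x0:x0+130];print(n,x0,y0);o.append(cv2.resize(a,(390,300),interpolation=cv2.INTER_CUBIC))
a=cv2.imread('pics/w6.png')[30:230,230:370];b=cv2.imread('pics/w5.png')[110:280,180:310]
r=np.hstack([cv2.resize(a,(390,557),interpolation=cv2.INTER_CUBIC)])
cv2.imwrite('pics/c4.png',np.hstack([np.vstack(o),cv2.resize(r,(390,557))[:600].copy() if 0 else np.vstack([r,np.zeros((43,390,3),np.uint8)])]))"
```

```text
clock: 16.75
tool_pos: [0.543, -0.3142, 0.3438]
clock: 17.2
tool_pos: [0.4722, -0.2967, 0.3459]
[298.51629184  65.95006218]
w7 238 15
[411.92412345  29.58516131]
w8 351 0
```

View pics/c4.png

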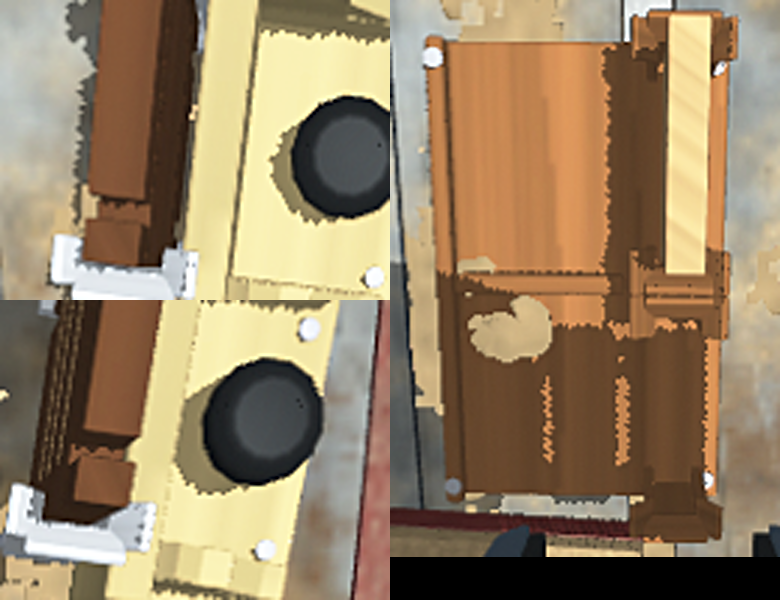

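The left crops show the jig board's top face in two views (lower end corners at display (83,258)/(140,264) in the first, (73,502)/(130,508) in the second). The right crop shows the fresh board's top face from x≈665–711, y≈13–273, the rack's front screws at (433,58) and (452,487), and the empty slot below. I'll compute the poses.

```bash
python3 - <<'E'
from h import *
w5,w6,w7,w8=[load(n) for n in("w5","w6","w7","w8")]
f=lambda L,x0,y0,k,ox=0,oy=0:[(x0+(x-ox+.5)/k-.5,y0+(y-oy+.5)/k-.5) for x,y in L]
a=f([(83,258),(140,264),(103,0),(155,0)],238,15,3);b=f([(73,502),(130,508),(103,300),(158,300)],351,0,3,0,300)
for p,q in zip(a[:2],b[:2]):print("jig corner",tri([(w7,p),(w8,q)]))
for w,p in((w7,a),(w8,b)):
    X=onz(w,p,.106)[:,:2];e=[np.degrees(np.arctan2(*(X[j]-X[i])[::-1])) for i,j in((0,2),(1,3))]
    m=X[:2].mean(0);y=np.radians(np.mean(e));print("jig",X.round(4).tolist(),e,"end yaw-90",np.degrees(np.arctan2(*(X[1]-X[0])[::-1])),"thick",np.linalg.norm(X[1]-X[0]),"centre",m+.035*np.array([np.cos(y),np.sin(y)]))
r=f([(279,15),(321,12),(275,272),(316,274)],230,30,2.786)
X=onz(w6,r,.108)[:,:2];print("fresh",X.mean(0),[np.degrees(np.arctan2(*(X[i]-X[i+2])[::-1])) for i in(0,1)],[np.linalg.norm(X[i]-X[i+2]) for i in(0,1)],np.linalg.norm(X[0]-X[1]))
d=f([(43,58),(62,487)],230,30,2.786);D=onz(w6,d,.02)[:,:2];e=D[0]-D[1];print("lip dots",D,D.mean(0),np.degrees(np.arctan2(e[1],e[0])),np.hypot(*e))
E
```

```text
jig corner (array([ 0.5510543 , -0.22707519,  0.10432085]), [np.float64(0.4), np.float64(0.4)])
jig corner (array([ 0.56074853, -0.2341637 ,  0.10420222]), [np.float64(0.3), np.float64(0.3)])
jig [[0.5514, -0.2269], [0.561, -0.2339], [0.5814, -0.1877], [0.5902, -0.1929]] [np.float64(52.49632533956021), np.float64(54.5265009643206)] end yaw-90 -36.405286541489126 thick 0.011951737983540607 centre [ 0.57700522 -0.20225837]
jig [[0.5506, -0.2275], [0.5603, -0.2345], [0.5736, -0.1974], [0.583, -0.2029]] [np.float64(52.63322391634099), np.float64(54.2649883449177)] end yaw-90 -35.99856928742493 thick 0.011877575586398806 centre [ 0.57629758 -0.20284702]
fresh [ 0.46101616 -0.29644445] [np.float64(58.87944087228253), np.float64(59.315449033806125)] [np.float64(0.06873891649100403), np.float64(0.07006591949606936)] 0.011431830678148317
lip dots [[ 0.40249923 -0.21990097]
 [ 0.31827594 -0.35895058]] [ 0.36038758 -0.28942578] 58.79642451946411 0.16256800787969442
```

```bash
echo '[{"spin":6}, {"d":[0.02, 0, 0]}, {}, {}]' > rows.txt && python3 drive.py rows.txt 0.032 |head -2
python3 -c "
from h import *
tool([.5767,-.2026,.092],-36.5)"
```

```text
clock: 17.65
tool_pos: [0.4848, -0.2803, 0.3443]
grasp pt [ 0.4849 -0.2804  0.1723] tool-axes shift [0.1171 0.0275 0.0803]
tool y yaw -36.46 turn (tool z) 0.03539480444763399 j6 4.0
```

```bash
echo '[{"d":[0.04, 0.01, 0]}, {"d":[0.04, 0.01, 0]}, {"d":[0.037, 0.0075, 0]}, {}, {}]' > rows.txt && python3 drive.py rows.txt 0.032 15 |head -2
python3 -c "
from h import *
tool([.5767,-.2026,.092],-36.5)
w=shot('wrist','w9')
# jig board mask sanity: project expected top corners
import numpy as np
y=np.radians(53.5);c=np.array([.5767,-.2026]);u=np.array([np.cos(y),np.sin(y)]);v=np.array([u[1],-u[0]])
print(proj(w,[[*(c+s*.035*u+q*.006*v),.106] for s in(-1,1) for q in(-1,1)]).round(1).tolist())
cv2.imwrite('pics/w9c.png',cv2.resize(cv2.imread('pics/w9.png')[40:280,200:460],None,fx=2.4,fy=2.4))"
```

```text
clock: 18.15
tool_pos: [0.5761, -0.2024, 0.3437]
grasp pt [ 0.5761 -0.2024  0.1717] tool-axes shift [0.0002 0.0006 0.0797]
tool y yaw -36.45 turn (tool z) 0.04842909366426795 j6 14.9
[[316.2, 266.2], [332.9, 266.2], [315.7, 170.1], [333.9, 170.1]]
```

View pics/w9c.png

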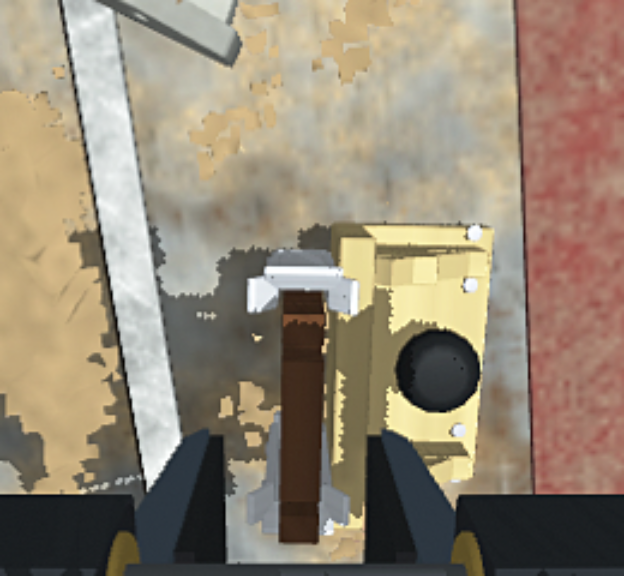

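The board's top face spans display x 281–324, y≈315–543, matching the projected model within a pixel and centred between the fingers. I'll descend and grip.

```bash
echo '[{"d":[0, 0.001, 0.035]}, {"d":[0, 0, 0.035]}, {"d":[0, 0, 0.01]}, {}, {}]' > rows.txt && python3 drive.py rows.txt 0.032 |grep -v rot
echo '[{}, {}, {}, {}, {}]' > rows.txt && python3 drive.py rows.txt 0.005 15 |grep -v rot
echo '[{"d":[0, 0, -0.02]}, {"d":[0, 0, -0.04]}, {"d":[0, 0, -0.04]}, {"d":[0, 0, -0.04]}, {}]' > rows.txt && python3 drive.py rows.txt |grep -v rot
```

```text
clock: 18.7
tool_pos: [0.5768, -0.2036, 0.2649]
ft_force: [-0.2, 0.1, 0.2]
width: 0.0317
finger_force: 0.0
clock: 19.2
tool_pos: [0.577, -0.2031, 0.2647]
ft_force: [-1.5, 0.4, 7.4]
width: 0.0119
finger_force: 15.0
clock: 19.7
tool_pos: [0.5778, -0.2033, 0.4096]
ft_force: [0.4, 0.2, -1.2]
width: 0.0122
finger_force: 15.0
```

```bash
echo '[{"d":[-0.03, 0, 0], "spin":-5.6}, {"d":[-0.03, 0, 0]}, {}, {}]' > rows.txt && python3 drive.py rows.txt |head -2
python3 -c "
from h import *
tool([.4148,-.3736,.2],-30.9)"
```

```text
clock: 20.1
tool_pos: [0.5431, -0.2529, 0.4032]
grasp pt [ 0.543  -0.2529  0.2312] tool-axes shift [-0.1695 -0.0477  0.0313]
tool y yaw -31.0 turn (tool z) -0.10387185986205338 j6 3.8
```

```bash
echo '[{"d":[-0.0424, -0.012, 0]}, {"d":[-0.0424, -0.012, 0]}, {"d":[-0.0424, -0.012, 0]}, {"d":[-0.0423, -0.012, 0]}, {}, {}, {}]' > rows.txt && python3 drive.py rows.txt |head -2
python3 -c "
from h import *
tool([.4148,-.3736,.094],-30.9)
shot('top','top3');shot('wrist','w10')
t=load('top3')
y=np.radians(59.1);u=np.array([np.cos(y),np.sin(y)]);v=np.array([u[1],-u[0]]);c=np.array([.4148,-.3736])
a=cv2.imread('pics/w10.png');T=cv2.imread('pics/top3.png')
def dr(A,im,P):
  for p in proj(im,P): cv2.circle(A,tuple(int(round(q)) for q in p),0,(0,255,0),-1)
P=[[*(c+s*.037*u+q*.008*v),.064] for s in(-1,1) for q in(-1,1)]
dr(a,load('w10'),P);dr(T,t,P);print(proj(t,P).round(),proj(load('w10'),P).round())
cv2.imwrite('pics/c5.png',np.hstack([cv2.resize(a[60:260,200:440],(480,400),interpolation=0),cv2.resize(T[190:290,330:450][:, :75*1+0],(300,400),interpolation=0) if 0 else cv2.resize(T[200:300,350:425],(300,400),interpolation=0)]))"
```

```text
clock: 20.8
tool_pos: [0.4159, -0.3728, 0.4036]
grasp pt [ 0.4159 -0.3727  0.2316] tool-axes shift [-0.0013 -0.0005  0.1376]
tool y yaw -30.89 turn (tool z) 0.013099085124295584 j6 -13.4
[[429. 242.]
 [433. 236.]
 [400. 224.]
 [403. 218.]] [[315. 223.]
 [331. 223.]
 [315. 150.]
 [331. 150.]]
```

View pics/c5.png

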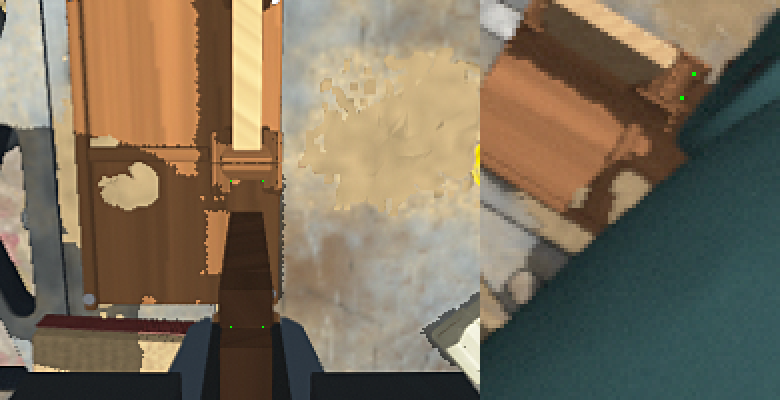

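The central guide spans display x 212–282, so its slot is centred at 247. That matches the projected slot (231–263), and the board hangs straight over it. I'll lower it slowly and watch the force.

```bash
echo '[{"d":[-0.0013, -0.0005, 0.03]}, {"d":[0, 0, 0.03]}, {"d":[0, 0, 0.015]}, {"d":[0, 0, 0.01]}, {"d":[0, 0, 0.01]}, {}, {}]' > rows.txt && python3 drive.py rows.txt |grep -v rot
echo '[{"d":[0, 0, 0.01]}, {"d":[0, 0, 0.01]}, {"d":[0, 0, 0.01]}, {}]' > rows.txt && python3 drive.py rows.txt |grep -v rot
```

```text
clock: 21.6
tool_pos: [0.4143, -0.3745, 0.3093]
ft_force: [0.5, -0.2, -0.1]
width: 0.0119
finger_force: 15.0
clock: 22.0
tool_pos: [0.4136, -0.3741, 0.2771]
ft_force: [0.8, 0.0, -0.7]
width: 0.012
finger_force: 15.0
```

```bash
echo '[{"d":[0, 0, 0.006]}, {"d":[0, 0, 0.003]}, {"d":[0, 0, 0.0015]}, {}, {}]' > rows.txt && python3 drive.py rows.txt |grep -v rot
```

```text
clock: 22.5
tool_pos: [0.414, -0.3744, 0.2684]
ft_force: [0.8, 0.0, -1.8]
width: 0.0123
finger_force: 15.0
```

```bash
echo '[{"d":[0, 0, 0.002]}, {}, {}]' > rows.txt && python3 drive.py rows.txt |grep -v rot
echo '[{}, {}, {}, {}]' > rows.txt && python3 drive.py rows.txt 0.032 |grep -v rot
echo '[{"d":[0, 0, -0.03]}, {"d":[0, 0, -0.04]}, {"d":[0, 0, -0.03]}, {}, {}]' > rows.txt && python3 drive.py rows.txt |grep -v rot
python3 -c "
from h import *
tool([.4610,-.2964,.094],-30.9)
shot('wrist','w11')"
```

```text
clock: 22.8
tool_pos: [0.4141, -0.3747, 0.2669]
ft_force: [-1.9, 0.9, 6.7]
width: 0.0121
finger_force: 15.0
clock: 23.2
tool_pos: [0.414, -0.3743, 0.2662]
ft_force: [0.3, 0.1, -0.0]
width: 0.0323
finger_force: 0.0
clock: 23.7
tool_pos: [0.4139, -0.3743, 0.3665]
ft_force: [0.1, 0.1, 0.2]
width: 0.0321
finger_force: 0.0
grasp pt [ 0.4141 -0.3744  0.1945] tool-axes shift [0.0911 0.     0.1005]
tool y yaw -30.94 turn (tool z) -0.03547920883841016 j6 -13.6
```

```bash
echo '[{"d":[0.045, 0, 0]}, {"d":[0.046, 0, 0]}, {}, {"d":[0, 0, 0.04]}, {"d":[0, 0, 0.04]}, {"d":[0, 0, 0.02]}, {}, {}]' > rows.txt && python3 drive.py rows.txt 0.032 15 |grep -v rot
echo '[{}, {}, {}, {}, {}]' > rows.txt && python3 drive.py rows.txt 0.005 15 |grep -v rot
echo '[{"d":[0, 0, -0.02]}, {"d":[0, 0, -0.04]}, {"d":[0, 0, -0.05]}, {"d":[0, 0, -0.04]}, {"spin":5.6}, {}, {}]' > rows.txt && python3 drive.py rows.txt |grep -v rot
python3 -c "
from h import *
tool([.577,-.2029,.0927],-36.5)"
```

```text
clock: 24.55
tool_pos: [0.4606, -0.2965, 0.2659]
ft_force: [-0.2, -0.9, 0.6]
width: 0.0324
finger_force: 0.0
clock: 25.05
tool_pos: [0.461, -0.2966, 0.2672]
ft_force: [-2.1, -0.5, 8.5]
width: 0.0122
finger_force: 15.0
clock: 25.75
tool_pos: [0.4604, -0.2961, 0.4157]
ft_force: [0.4, 0.4, -1.7]
width: 0.0118
finger_force: 15.0
grasp pt [ 0.4603 -0.296   0.2437] tool-axes shift [0.1442 0.0388 0.151 ]
tool y yaw -36.39 turn (tool z) 0.10949082230084173 j6 1.2
```

```bash
echo '[{"d":[0.036, 0.0097, 0]}, {"d":[0.036, 0.0097, 0]}, {"d":[0.036, 0.0097, 0]}, {"d":[0.036, 0.0097, 0]}, {}, {}, {}]' > rows.txt && python3 drive.py rows.txt |head -2
python3 -c "
from h import *
tool([.577,-.203,.0932],-36.5);shot('wrist','w12')"
```

```text
clock: 26.45
tool_pos: [0.577, -0.204, 0.4154]
grasp pt [ 0.5767 -0.204   0.2434] tool-axes shift [ 1.000e-03 -1.000e-04  1.502e-01]
tool y yaw -36.49 turn (tool z) 0.007560997810372783 j6 14.8
```

```bash
echo '[{"d":[0.001, 0, 0.03]}, {"d":[0, 0, 0.03]}, {"d":[0, 0, 0.01]}, {"d":[0, 0, 0.01]}, {"d":[0, 0, 0.01]}, {}, {}]' > rows.txt && python3 drive.py rows.txt |grep -v rot
echo '[{"d":[0, 0, 0.01]}, {"d":[0, 0, 0.01]}, {"d":[0, 0, 0.01]}, {"d":[0, 0, 0.01]}, {}, {}]' > rows.txt && python3 drive.py rows.txt |grep -v rot
```

```text
clock: 27.2
tool_pos: [0.5784, -0.203, 0.3268]
ft_force: [-0.3, 0.5, 0.1]
width: 0.0121
finger_force: 15.0
clock: 27.8
tool_pos: [0.5783, -0.2029, 0.2859]
ft_force: [0.9, -0.5, -0.5]
width: 0.0118
finger_force: 15.0
```

Bottom is at about 26.7 mm with no binding; 20.5 mm to go.

```bash
echo '[{"d":[0, 0, 0.008]}, {"d":[0, 0, 0.006]}, {"d":[0, 0, 0.003]}, {"d":[0, 0, 0.002]}, {}, {}]' > rows.txt && python3 drive.py rows.txt |grep -v rot
echo '[{"d":[0, 0, 0.002]}, {}, {}]' > rows.txt && python3 drive.py rows.txt |grep -v rot
```

```text
clock: 28.4
tool_pos: [0.5783, -0.2029, 0.2673]
ft_force: [0.3, -0.2, -0.7]
width: 0.0121
finger_force: 15.0
clock: 28.7
tool_pos: [0.5783, -0.2029, 0.2653]
ft_force: [0.1, 0.4, -0.5]
width: 0.0117
finger_force: 15.0
```

```bash
echo '[{}, {}, {}, {}]' > rows.txt && python3 drive.py rows.txt 0.032 |grep -v rot
echo '[{"d":[0, 0, -0.03]}, {"d":[0, 0, -0.04]}, {"d":[0, 0, -0.04]}, {"d":[0, 0, -0.02]}, {}, {}]' > rows.txt && python3 drive.py rows.txt |grep -v rot
python3 -c "
from h import *
for n in ('wrist','top','scene'): shot(n,n+'_mid')
y=np.radians(53.5);u=np.array([np.cos(y),np.sin(y)]);v=np.array([u[1],-u[0]]);c=np.array([.577,-.203])
w=load('wrist_mid');print(proj(w,[[*(c+s*.035*u+q*.006*v),.106] for s in(-1,1) for q in(-1,1)]).round(1).tolist())
g=cv2.cvtColor(w['pixels'],cv2.COLOR_RGB2HSV);
p=w['pixels'];print([(r,p[r,300:350:3].mean(1).astype(int).tolist()) for r in(180,200,215)])
"
echo '[{"d":[0.022, -0.0395, 0]}, {"d":[0.022, -0.0395, 0]}, {"d":[0.022, -0.0395, 0]}, {"d":[0.022, -0.0395, 0]}, {"d":[0.022, -0.0395, 0]}, {"d":[0.022, -0.0395, 0]}]' > rows.txt && python3 drive.py rows.txt 0.078|head -2
```

```text
clock: 29.1
tool_pos: [0.5782, -0.2029, 0.2653]
ft_force: [-0.0, -0.2, 0.3]
width: 0.0318
finger_force: 0.0
clock: 29.7
tool_pos: [0.5781, -0.2028, 0.395]
ft_force: [-0.1, 0.1, -1.3]
width: 0.0322
finger_force: 0.0
[[315.8, 239.6], [329.6, 239.6], [315.3, 159.3], [330.1, 159.3]]
[(180, [84, 86, 84, 92, 88, 85, 108, 109, 108, 101, 77, 90, 107, 104, 103, 101, 229]), (200, [74, 157, 164, 168, 167, 160, 111, 107, 103, 105, 131, 87, 106, 101, 100, 93, 224]), (215, [83, 90, 85, 72, 122, 126, 107, 105, 102, 99, 101, 102, 105, 101, 105, 111, 98])]
clock: 30.45
tool_pos: [0.4652, 0.0456, 0.3943]
```

Now view one composite (jig and rack after the swap) while turning back for the jars.

```bash
echo '[{"spin":-8}, {"spin":-8}, {"spin":-8}, {"spin":-8}, {"spin":-8}, {"spin":-8}, {"spin":-8}, {"spin":-8}]' > rows.txt && python3 drive.py rows.txt |head -1
echo '[{"spin":-8}, {"spin":-8}, {"spin":-8}, {"spin":-8}, {}, {}]' > rows.txt && python3 drive.py rows.txt |head -2
python3 -c "
from h import *
tool([.4665,.0446,.070],59.5);shot('top','top_j');shot('wrist','w13')
a=cv2.imread('pics/wrist_mid.png')[60:280,200:440];b=cv2.imread('pics/top_j.png')[130:280,300:440]
c=cv2.imread('pics/w13.png')
cv2.imwrite('pics/c6.png',np.vstack([np.hstack([cv2.resize(a,(360,330)),cv2.resize(b,(308,330))]),cv2.resize(c[:, 60:560],(668,534))[60:325]]))"
```

```text
clock: 31.25
clock: 31.85
tool_pos: [0.4663, 0.0442, 0.3946]
grasp pt [0.4661 0.0442 0.2226] tool-axes shift [-0.0003  0.0006  0.1526]
tool y yaw 59.22 turn (tool z) -0.28060092941731796 j6 -56.7
```

View pics/c6.png

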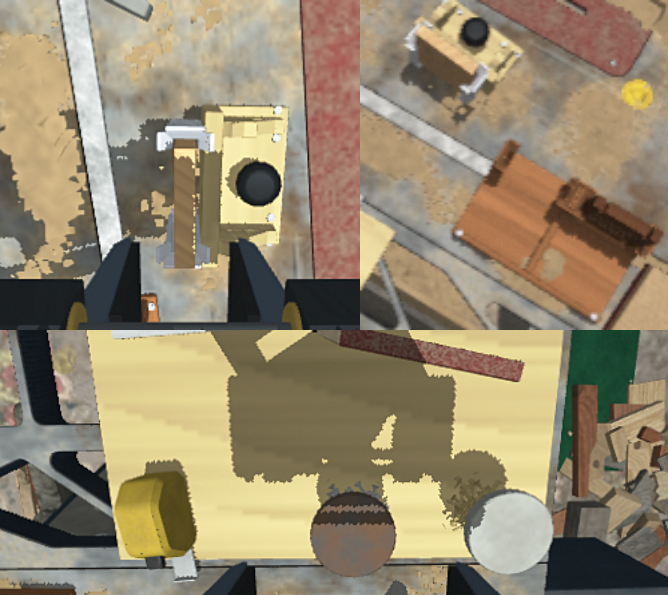

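The pale board is seated in the jig and the dark one is in the rack's -y slot. Both jars stand upright on the sheet, with the dark one centred between the open fingers. I'll fetch the dark jar.

```bash
echo '[{"d":[0, 0.0006, 0.04]}, {"d":[0, 0, 0.04]}, {"d":[0, 0, 0.04]}, {"d":[0, 0, 0.026]}, {"d":[0, 0, 0.006]}, {}, {}]' > rows.txt && python3 drive.py rows.txt 0.078 |grep -v rot
echo '[{}, {}, {}, {}, {}]' > rows.txt && python3 drive.py rows.txt 0.05 20 |grep -v rot
echo '[{"d":[0, 0, -0.02]}, {"d":[0, 0, -0.05]}, {"d":[0, 0, -0.05]}, {"d":[-0.005, -0.02, 0]}, {"d":[-0.02, -0.038, 0]}, {"d":[-0.02, -0.038, 0]}, {"d":[-0.02, -0.038, 0]}]' > rows.txt && python3 drive.py rows.txt| grep -v rot
python3 -c "
from h import *
tool([.4198,-.2704,.0698],59.5)"
```

```text
clock: 32.65
tool_pos: [0.4673, 0.0448, 0.2444]
ft_force: [-0.1, -0.2, -0.2]
width: 0.0782
finger_force: 0.0
clock: 33.15
tool_pos: [0.4671, 0.0448, 0.2442]
ft_force: [-2.5, -0.3, 11.8]
width: 0.0609
finger_force: 20.0
clock: 33.85
tool_pos: [0.454, -0.105, 0.3636]
ft_force: [1.2, 0.8, -3.7]
width: 0.0609
finger_force: 20.0
grasp pt [ 0.4541 -0.105   0.1916] tool-axes shift [-0.0544 -0.1599  0.1218]
tool y yaw 59.5 turn (tool z) -0.0015919751264164006 j6 -75.4
```

```bash
echo '[{"d":[-0.0136, -0.04, 0]}, {"d":[-0.0136, -0.04, 0]}, {"d":[-0.0136, -0.04, 0]}, {"d":[-0.0136, -0.04, 0]}, {}, {}]' > rows.txt && python3 drive.py rows.txt| grep -v rot
python3 -c "
from h import *
tool([.4198,-.2704,.0717],59.5)"
```

```text
clock: 34.45
tool_pos: [0.4196, -0.2697, 0.3632]
ft_force: [0.9, 0.2, -3.6]
width: 0.0612
finger_force: 20.0
grasp pt [ 0.4196 -0.2696  0.1912] tool-axes shift [-0.0006 -0.0006  0.1195]
tool y yaw 59.34 turn (tool z) -0.15572195900817576 j6 -94.8
```

```bash
echo '[{"d":[0, 0, 0.04]}, {"d":[0, 0, 0.04]}, {"d":[0, 0, 0.025]}, {"d":[0, 0, 0.008]}, {"d":[0, 0, 0.005]}, {}, {}]' > rows.txt && python3 drive.py rows.txt| grep -v rot
```

```text
clock: 35.15
tool_pos: [0.4207, -0.2692, 0.2464]
ft_force: [0.8, 0.1, -3.3]
width: 0.0607
finger_force: 20.0
```

```bash
echo '[{"d":[0, -0.001, 0.0025]}, {}, {}]' > rows.txt && python3 drive.py rows.txt| grep -v rot
echo '[{}, {}, {}, {}]' > rows.txt && python3 drive.py rows.txt 0.074 |grep -v rot
echo '[{"d":[0, 0, -0.03]}, {"d":[0, 0, -0.05]}, {"d":[0, 0, -0.04]}, {"d":[0.0121, 0.04, 0]}, {"d":[0.0121, 0.04, 0]}, {"d":[0.0121, 0.04, 0]}, {"d":[0.0121, 0.04, 0]}, {"d":[0.0121, 0.04, 0]}]' > rows.txt && python3 drive.py rows.txt |grep -v rot
python3 -c "
from h import *
tool([.5168,.1328,.0717],59.5)"
```

```text
clock: 35.45
tool_pos: [0.4198, -0.2702, 0.2432]
ft_force: [-1.1, 0.2, 1.7]
width: 0.0608
finger_force: 20.0
clock: 35.85
tool_pos: [0.4197, -0.27, 0.2428]
ft_force: [0.7, 0.2, -0.5]
width: 0.0737
finger_force: 0.0
clock: 36.65
tool_pos: [0.4692, -0.0653, 0.3629]
ft_force: [0.5, 0.5, 0.2]
width: 0.0741
finger_force: 0.0
grasp pt [ 0.4693 -0.0653  0.1909] tool-axes shift [0.0598 0.1948 0.1192]
tool y yaw 59.46 turn (tool z) -0.043601424644705844 j6 -70.2
```

```bash
echo '[{"d":[0.012, 0.039, 0]}, {"d":[0.012, 0.039, 0]}, {"d":[0.012, 0.039, 0]}, {"d":[0.012, 0.039, 0]}, {"d":[0.012, 0.039, 0]}, {}, {}]' > rows.txt && python3 drive.py rows.txt 0.078| grep -v rot
python3 -c "
from h import *
tool([.5168,.1328,.0717],59.5)"
```

```text
clock: 37.35
tool_pos: [0.5164, 0.1321, 0.3625]
ft_force: [-0.3, 0.9, -0.2]
width: 0.078
finger_force: 0.0
grasp pt [0.5164 0.132  0.1905] tool-axes shift [-0.      0.0009  0.1188]
tool y yaw 59.56 turn (tool z) 0.06462152839775115 j6 -47.7
```

```bash
echo '[{"d":[0, 0, 0.04]}, {"d":[0, 0, 0.04]}, {"d":[0, 0, 0.032]}, {"d":[0, 0, 0.007]}, {}, {}]' > rows.txt && python3 drive.py rows.txt 0.078 |grep -v rot
echo '[{}, {}, {}, {}, {}]' > rows.txt && python3 drive.py rows.txt 0.05 20 |grep -v rot
echo '[{"d":[0, 0, -0.02]}, {"d":[0, 0, -0.05]}, {"d":[0, 0, -0.05]}, {"d":[0, -0.02, 0]}, {"d":[-0.01, -0.042, 0]}, {"d":[-0.01, -0.042, 0]}, {"d":[-0.01, -0.042, 0]}, {"d":[-0.01, -0.042, 0]}]' > rows.txt && python3 drive.py rows.txt| grep -v rot
python3 -c "
from h import *
tool([.3731,-.3516,.0717],59.5)"
```

```text
clock: 37.95
tool_pos: [0.5171, 0.1311, 0.2452]
ft_force: [0.3, -0.1, 1.0]
width: 0.0777
finger_force: 0.0
clock: 38.45
tool_pos: [0.5173, 0.1317, 0.2449]
ft_force: [-0.5, 2.1, 10.1]
width: 0.0605
finger_force: 20.0
clock: 39.25
tool_pos: [0.4538, -0.0522, 0.3629]
ft_force: [2.0, -1.3, -5.6]
width: 0.0611
finger_force: 20.0
grasp pt [ 0.4536 -0.0522  0.1909] tool-axes shift [-0.0827 -0.2987  0.1192]
tool y yaw 59.49 turn (tool z) -0.006541417969089025 j6 -69.0
```

```bash
echo '[{"d":[-0.0118, -0.0427, 0]}, {"d":[-0.0118, -0.0427, 0]}, {"d":[-0.0118, -0.0427, 0]}, {"d":[-0.0118, -0.0427, 0]}, {"d":[-0.0118, -0.0427, 0]}, {"d":[-0.0118, -0.0427, 0]}, {"d":[-0.0118, -0.0427, 0]}, {}]' > rows.txt && python3 drive.py rows.txt| grep -v rot
echo '[{}, {}]' > rows.txt && python3 drive.py rows.txt|head -1
python3 -c "
from h import *
tool([.3731,-.3516,.072],59.5)"
```

```text
clock: 40.05
tool_pos: [0.373, -0.3537, 0.3631]
ft_force: [0.4, 1.1, -4.5]
width: 0.0613
finger_force: 20.0
clock: 40.25
grasp pt [ 0.3742 -0.3491  0.191 ] tool-axes shift [-0.0005 -0.0027  0.119 ]
tool y yaw 59.48 turn (tool z) -0.021481616265162984 j6 -105.1
```

```bash
echo '[{"d":[0, -0.001, 0.04]}, {"d":[0, 0, 0.03]}, {"d":[0, 0, 0.01]}, {}, {}]' > rows.txt && python3 drive.py rows.txt| grep -v rot
python3 -c "
from h import *
tool([.3731,-.3516,.072],59.5)"
```

```text
clock: 40.75
tool_pos: [0.3748, -0.351, 0.2847]
ft_force: [-0.4, -0.4, -3.0]
width: 0.0609
finger_force: 20.0
grasp pt [ 0.3749 -0.3511  0.1127] tool-axes shift [ 0.0014 -0.0013  0.0407]
tool y yaw 59.51 turn (tool z) 0.009740880830406695 j6 -105.2
```

```bash
echo '[{"d":[0.0014, -0.0013, 0.02]}, {"d":[0, 0, 0.01]}, {"d":[0, 0, 0.007]}, {"d":[0, 0, 0.003]}, {}, {}]' > rows.txt && python3 drive.py rows.txt| grep -v rot
echo '[{"d":[0, 0, 0.001]}, {}, {}]' > rows.txt && python3 drive.py rows.txt| grep -v rot
```

```text
clock: 41.35
tool_pos: [0.3726, -0.3516, 0.2442]
ft_force: [0.8, 0.0, -4.8]
width: 0.061
finger_force: 20.0
clock: 41.65
tool_pos: [0.3727, -0.3518, 0.2438]
ft_force: [-3.7, 3.6, 11.8]
width: 0.0612
finger_force: 20.0
```

Contact with the bay floor. Release, retreat, and check.

```bash
echo '[{}, {}, {}, {}]' > rows.txt && python3 drive.py rows.txt 0.074 |grep -v rot
echo '[{"d":[0, 0, -0.03]}, {"d":[0, 0, -0.05]}, {"d":[0, 0, -0.05]}, {"d":[0, 0, -0.03]}, {"d":[-0.036, 0.02, 0]}, {"d":[-0.036, 0.02, 0]}, {}, {}]' > rows.txt && python3 drive.py rows.txt |grep -v rot
echo '[{"d":[0.02, 0.045, 0]}, {"d":[0.02, 0.045, 0]}, {"d":[0.02, 0.045, 0]}, {"d":[0.02, 0.045, 0]}, {"d":[0, 0.045, 0]}, {"d":[0, 0.045, 0]}, {}, {}]' > rows.txt && python3 drive.py rows.txt |head -2
python3 -c "
from h import *
shot('top','topf');shot('scene','scf')
a=cv2.imread('pics/topf.png')[115:290,310:450];b=cv2.imread('pics/scf.png')[140:300,310:430];o=cv2.imread('pics/top0.png')[115:290,310:450]
cv2.imwrite('pics/c7.png',np.hstack([cv2.resize(o,(265,330)),cv2.resize(a,(265,330)),cv2.resize(b,(250,330))]))"
```

```text
clock: 42.05
tool_pos: [0.3725, -0.3515, 0.2428]
ft_force: [-0.7, 0.4, 1.2]
width: 0.0743
finger_force: 0.0
clock: 42.85
tool_pos: [0.4551, -0.3534, 0.4023]
ft_force: [-0.7, 0.2, 0.1]
width: 0.0741
finger_force: 0.0
clock: 43.65
tool_pos: [0.5224, -0.0801, 0.4024]
```

View pics/c7.png

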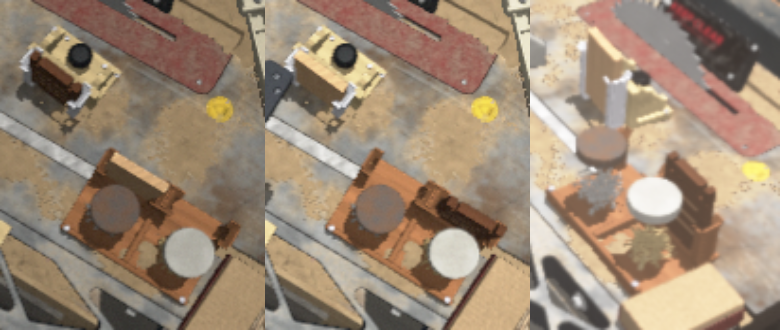

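The before/after top crops show both lids at the same pixels as at the start (115,208)/(189,252), the pale board in the jig, and the dark board in the -y slot. Handing in.

```bash
python3 -c "
from cell import bot
print(bot.finish_job())"
```

```text
the job is handed in; nothing more can be done
None
```

The job is handed in at about 44 s on the robot's clock: the dark board is in the rack's -y slot, the pale board is in the jig, and both jars stand upright in their own bays where they started; the final pictures show all of this, but no verdict came back.

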